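# Make up the two seasoning kits for the cooking day

### The job

Make up the two kits from the stock in the middle of the table. The blue tray gets the green-capped jar and the red tin; the orange tray gets the red-capped jar and the yellow carton, and in each tray the jar goes in the small white-floored compartment and the other item in the large black-floored one. Set each upright and flat on the compartment's floor without dropping it, and leave the black-capped jar and the green tin standing where they are.

Things in the scene. Friction and masses are not known exactly. Their poses are not given: they have to be found in the camera images.
- jar_green_mid (a point): glass spice jar with a green cap: upright cylinder, 46 mm diameter, 70 mm tall, amber glass with a white paper band; about 0.14 kg. The point is its centre, 35 mm above its foot; z is its axis (up).
- jar_red_mid (a point): glass spice jar with a red cap: upright cylinder, 46 mm diameter, 70 mm tall, amber glass with a white paper band; about 0.14 kg. The point is its centre, 35 mm above its foot; z is its axis (up).
- jar_black_mid (a point): glass spice jar with a black cap: upright cylinder, 46 mm diameter, 70 mm tall, amber glass with a white paper band; about 0.14 kg. The point is its centre, 35 mm above its foot; z is its axis (up).
- tin_red_mid (a point): food tin with a red label and a round red patch on its steel lid: upright cylinder, 58 mm diameter, 64 mm tall; about 0.24 kg. The point is its centre, 32 mm above its foot; z is its axis (up).
- tin_green_mid (a point): food tin with a green label and a round green patch on its steel lid: upright cylinder, 58 mm diameter, 64 mm tall; about 0.24 kg. The point is its centre, 32 mm above its foot; z is its axis (up).
- carton_mid (a point): yellow carton, a plain closed box with a pale band round it: 72 mm long (its x), 46 mm wide (its y), 56 mm tall, upright; about 0.2 kg. The point is its centre, 28 mm above its underside.
- tray_blue: blue kit tray, fixed to the table, lying flat: 185 mm (its x) by 104 mm (its y); blue walls 5 mm thick, only 11 mm high, inner floors 4 mm above its underside. Origin: centre of the underside. Its divider makes two compartments: the small one, white floor, 76 mm (x) by 94 mm (y), centred at x = -49.5 mm, y = 0; the large one, black floor, 94 mm by 94 mm, centred at x = +40.5 mm, y = 0.
- tray_orange: orange kit tray, fixed to the table, lying flat: 185 mm (its x) by 104 mm (its y); orange walls 5 mm thick, only 11 mm high, inner floors 4 mm above its underside. Origin: centre of the underside. Its divider makes two compartments: the small one, white floor, 76 mm (x) by 94 mm (y), centred at x = -49.5 mm, y = 0; the large one, black floor, 94 mm by 94 mm, centred at x = +40.5 mm, y = 0.
Mind the look-alikes: they are no part of the job. Leave any purple look-alike of the part that bears tin_red_mid alone.

How it is judged:
By the outcome, as a careful person would: the job done as asked, in the order asked, and still so for the second after the job is handed in, with the robot touching nothing.
It also fails if it takes over 109 s, if anything falls off the work surface, if the arm or the gripper's body presses on something with over 40 N, if the wrist force passes 120 N, or if a joint passes its speed limit or range.

### The arm

A 6-joint arm with a two-finger parallel gripper is mounted at the origin on the work surface. World frame = base frame: x ahead of the robot, y to its left, z up, the work surface at z = 0. Lengths are in mm, angles in rad, forces in N, time in s.
With the tool pointing down it reaches from about 275 to 750 mm from the base axis. Payload 10.2 kg.
Tool frame: the origin (TCP) lies at the very end of the fingers, on their centre line; the grasp point (between the pads) lies ctrl.grip_depth behind it (ctrl.grip_depth is the distance from the TCP to the grasp point, in mm); z points along the fingers, y is the direction in which the jaws open and shut (so a half turn about z gives the same grasp; the last joint's range is limited). The gripper opens to 85 mm and grips with 20 to 120 N. Pads are 22 mm wide; open, the fingers measure 114 mm over their backs; the gripper's body (76 mm by 85 mm) begins 54 mm behind the grasp point. The pads swing forward as they close: fully open they stand 13 mm farther back than shut.
Start: joints at [1.022, 0.313, 1.498, -0, 1.331, -0.223], TCP at [168.048, 497.384, 231.294] pointing down, gripper open.
Joint ranges: [-2.94, 2.94], [-0.97, 2.17], [0.19, 2.56], [-1.23, 4.37], [0.02, 3.11], [-2.88, 2.88]. Speed limits (rad/s): [2.39, 2.39, 3.01, 3.14, 3.14, 3.14].

### API

Orientations are given as a unit quaternion [w, x, y, z].
In Python, from rig import telemetry, eyes, ctrl, nets gives the robot as it stands. The module is installed in compiled form; this text tells all that it offers.
- The arm moves only by the tool drive_tool, never from a script. Its argument "series" is text: rows parted by semicolons, each of 7 numbers parted by spaces: the shift along the tool's x, y, z normalised to -1 to 1, where 1 is 0.12 m, then the turn, a rotation vector about the tool's x, y, z normalised to -1 to 1, where 1 is 0.5 rad, then the opening, from 0 (shut) to 1 (fully open). In form: tx ty tz wx wy wz hand; .... A call has 1 to 20 rows; each row is the pose to reach, as a shift and turn from the pose measured when the call began, along the tool's axes at that moment; what a row does not reach only later rows make up. A row lasts 1/10 s, in which the tool goes at most 50 mm and 8.59 degrees, less where a joint would pass 70% of its speed; a pose out of reach is approached as far as the arm can. A call with a number of a shift or a turn outside -1 to 1 is refused whole. A call with a gripper value outside its range is refused whole. The fingers move at their own pace and stop on an object; "newtons" is the grip in N (left out, the last holds). Time passes only in rows, so rows that repeat a pose let the fingers close. It gives the time, the measured TCP pose, the force and the opening at its end, in the units of the state.
- telemetry.sense(): the state, without advancing time (a new reading comes with each control period).
- eyes.capture(name): name is "side" or "top" or "wrist"; returns a dict with "frame" (420x560x3 uint8, red, green, blue), "fx", "fy", "cx", "cy" (pixels), "D" ([k1, k2, p1, p2, k3] as OpenCV has them; the pictures are not rectified), "view" (4x4, takes a point from world to camera coordinates). Camera axes: x right, y up, looking along -z (the intrinsics and any distortion apply to the point x, -y, -z); pixel columns grow to the right and rows downward; lengths in mm; the calibration is good to about 2 mm. A picture is of the moment at which its call begins. There is no depth.
- ctrl.finish_job(): hands the job in, once; it reports no verdict.
Trained networks look in a picture, given as the dict that the camera call returned (one of the last four; its "shot" number tells which), for a name from the list of things; names that differ only in an ending like _2 or _b are one class to them, and where a whole thing is asked for, a point or a joint stands for the part that bears it (a point fixed in the world has none). Each returns a list of dicts, best first, with "confidence" (0 to 1); they miss things now and then, are a little off and sometimes report something else, mostly with a low value. They report only what shows in the picture. A call takes as long as a camera call. They do not tell look-alikes from the thing itself.
- nets.spot_in(name, picture): "rect" ([left, top, right, bottom] in pixels, round what is visible of it).
The state is a dict: "time_s": time; "joints": joint angles; "dq": joint speeds; "tau": joint torques, N m; "eef_pos": TCP position; "ee_rot": TCP orientation; "force": force on the tool from outside, world axes, zero at the start; "wrist_torque": the same for the moment, N m; "grip_width": opening from 0.0 (shut) to 1.0 (fully open).
Only numpy, scipy, OpenCV 4.12 (cv2) and the standard library are available. Lean on these libraries where they do the work, as an engineer would, in place of code of your own. Each camera call takes 0.05 s, during which the arm holds its last target. There are 200 camera calls.

## Working session

There is one attempt and no reset: what is moved stays moved. The work goes in short steps, Python scripts to look and compute and a tool call to move; the robot and the scene stay as the last step left them, time stands still between calls to the robot, and variables do not carry over. Pictures are saved under pics/ and viewed, about 12 in all and at most 16, crops included, and the job is handed in when it is done.

Besides the shell and the picture viewer there is one more tool, called after ">>>" as name(argument=value, ...), one argument or row to a line, values as JSON. drive_tool: Moves the arm, as the interface text tells. Scaled input: -1 to 1 covers 0.12 m each way for a shift and 0.5 rad each way for a turn. Its arguments: {"type":"object","properties":{"series":{"type":"string"},"newtons":{"type":"number"}},"required":["series"]}

```bash
mkdir -p pics; ls; cat > h.py <<'E'
import numpy as np, cv2
from rig import telemetry, eyes, ctrl, nets
def K(p): return np.array([[p['fx'],0,p['cx']],[0,p['fy'],p['cy']],[0,0,1.]])
def save(p,n,crop=None,s=1):
    f=p['frame'][:,:,::-1]
    if crop: f=f[crop[1]:crop[3],crop[0]:crop[2]]
    cv2.imwrite('pics/'+n,cv2.resize(f,None,fx=s,fy=s,interpolation=cv2.INTER_CUBIC))
def toz(p,uv,z):
    n=cv2.undistortPoints(np.array(uv,float).reshape(-1,1,2),K(p),np.array(p['D'],float)).reshape(-1,2)
    V=np.array(p['view']);R=V[:3,:3];c=-R.T@V[:3,3]
    d=np.c_[n[:,0],-n[:,1],-np.ones(len(n))]@R
    return c+d*((np.broadcast_to(z,len(n))-c[2])/d[:,2])[:,None]
def proj(p,X):
    V=np.array(p['view']);q=np.atleast_2d(X)@V[:3,:3].T+V[:3,3]
    q=q*[1,-1,-1]
    return cv2.projectPoints(q,np.zeros(3),np.zeros(3),K(p),np.array(p['D'],float))[0].reshape(-1,2)
E
python3 - <<'E'
from h import *
print(telemetry.sense(),ctrl.grip_depth)
for n in ['top','side']:
    p=eyes.capture(n);save(p,n+'1.png')
    V=np.array(p['view']);print(n,-V[:3,:3].T@V[:3,3],p['fx'],p['D'])
    for k in ['jar_green_mid','tin_red_mid','carton_mid','tray_blue','tray_orange']:
        print(k,[(round(d['confidence'],2),np.round(d['rect']).tolist()) for d in nets.spot_in(k,p)])
E
```

```text
pics
{'time_s': 0.0, 'joints': array([ 1.02159577e+00,  3.13454858e-01,  1.49844744e+00,  8.01626462e-06,
        1.33100338e+00, -2.23358191e-01]), 'dq': array([-0.00230323,  0.00078658,  0.00087887, -0.0005028 , -0.00031497,
        0.00209182]), 'tau': array([-1.11328345e-04, -4.12272298e+01, -2.59736717e+01, -2.35697016e-04,
        4.26205239e-03,  1.40092234e-05]), 'eef_pos': array([167.90514214, 497.15060058, 230.72869322]), 'ee_rot': array([-2.50943550e-04,  1.62202299e-01,  9.86757307e-01, -6.06672356e-04]), 'force': array([-0.58865018, -0.01876697, -0.52910367]), 'wrist_torque': array([ 0.04100004,  0.05463628, -0.03339665]), 'grip_width': 0.9985322875291148} 18.700000000000003
top [ 318.17799561   12.99011937 1115.35495022] 471.3571732491638 [-0.08707382  0.          0.          0.          0.        ]
jar_green_mid [(0.61, [234.0, 128.0, 252.0, 156.0])]
tin_red_mid [(0.73, [224.0, 224.0, 253.0, 250.0]), (0.7, [148.0, 254.0, 180.0, 284.0])]
carton_mid [(0.63, [285.0, 118.0, 314.0, 156.0]), (0.29, [285.0, 172.0, 307.0, 195.0])]
tray_blue [(0.79, [113.0, 166.0, 168.0, 246.0]), (0.49, [285.0, 223.0, 315.0, 249.0]), (0.23, [232.0, 128.0, 250.0, 156.0])]
tray_orange [(0.72, [350.0, 154.0, 433.0, 236.0]), (0.45, [284.0, 223.0, 313.0, 250.0])]
side [455.63732464 655.11495829 619.36296349] 425.6082572865425 [-0.06077051  0.          0.          0.          0.        ]
jar_green_mid [(0.74, [182.0, 205.0, 210.0, 249.0])]
tin_red_mid [(0.74, [334.0, 293.0, 373.0, 343.0]), (0.73, [296.0, 219.0, 332.0, 263.0])]
carton_mid [(0.72, [190.0, 170.0, 227.0, 204.0])]
tray_blue [(0.72, [182.0, 310.0, 312.0, 396.0])]
tray_orange [(0.89, [238.0, 126.0, 318.0, 168.0])]
```

```bash
python3 - <<'E'
from h import *
p=eyes.capture('top');save(p,'top2.png',(100,90,450,310),2.25)
p=eyes.capture('side');save(p,'side2.png',None,1.4)
E
```

```text
(no output)
```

View pics/top2.png

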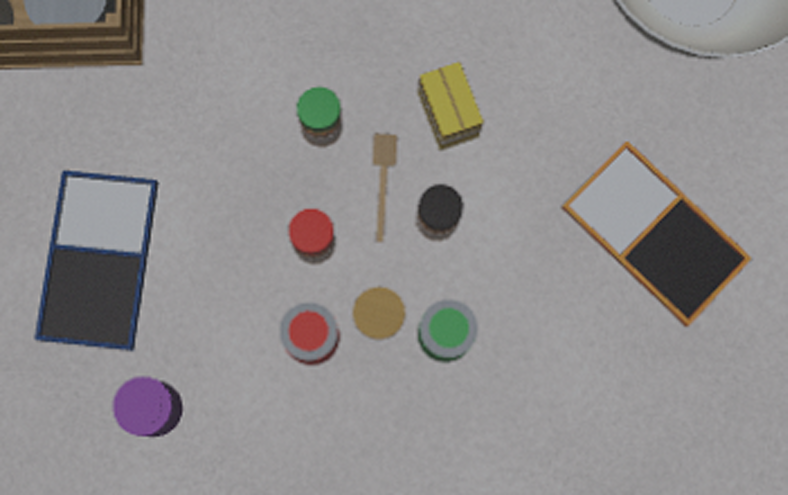

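View pics/side2.png

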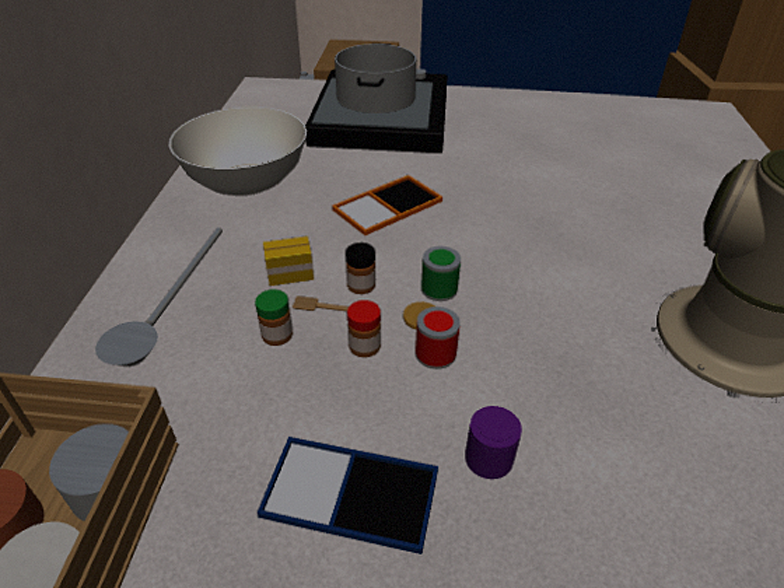

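The top crop shows the jars: green cap (319,107), red cap (311,230), black cap (440,207). The red tin is at (308,331), the green tin at (448,328) and the carton at (450,103). The only look-alike of the red tin is the purple cylinder at (143,406), beside the blue tray. The tin with the red patch on a steel lid, at (308,331), is the one meant. In both trays the white compartment is toward the top of the picture.

```bash
cat > loc.py <<'E'
from h import *
def blobs(p,lo,hi,roi=None):
    h=cv2.cvtColor(p['frame'],cv2.COLOR_RGB2HSV)
    m=cv2.inRange(h,np.array(lo),np.array(hi))
    if lo[0]==0 and hi[0]<=10: m|=cv2.inRange(h,np.array([170,*lo[1:]]),np.array([180,*hi[1:]]))
    if roi: z=np.zeros_like(m);z[roi[1]:roi[3],roi[0]:roi[2]]=1;m=m*z
    n,l,s,c=cv2.connectedComponentsWithStats(m)
    return [(s[i,4],c[i],(l==i).astype(np.uint8)) for i in range(1,n) if s[i,4]>25]
E
python3 - <<'E'
from loc import *
p=eyes.capture('top')
roi=(215,110,320,260)
for nm,lo,hi in [('red',(0,120,130),(8,255,255)),('green',(50,90,90),(75,255,255)),('yel',(22,100,110),(32,255,255)),('black',(0,0,0),(180,255,45))]:
    for a,c,m in blobs(p,lo,hi,roi):
        print(nm,a,np.round(c,1),[np.round(toz(p,[c],z)[0,:2],1) for z in (70,64)])
        if nm=='yel':
            r=cv2.minAreaRect(cv2.findNonZero(m));b=cv2.boxPoints(r);print(np.round(toz(p,b,56),1))
for nm,lo,hi,roi in [('blue',(100,100,30),(125,255,255),(100,150,175,255)),('or',(8,120,80),(20,255,255),(345,150,440,240))]:
    for a,c,m in blobs(p,lo,hi,roi):
        r=cv2.minAreaRect(cv2.findNonZero(m));b=cv2.boxPoints(r)
        q=toz(p,b,11)[:,:2];print(nm,a,np.round(q,1).tolist(),q.mean(0),[np.linalg.norm(q[i]-q[i-1]) for i in range(4)],[np.degrees(np.arctan2(*(q[i]-q[i-1])[::-1])) for i in range(4)])
h=cv2.cvtColor(p['frame'],cv2.COLOR_RGB2HSV)
for x,y in [(238,237),(238,245),(241,137),(300,133),(130,180)]: print(h[y,x])
E
```

```text
red 285 [237.8 192. ] [array([542.2,  70.8]), array([543.5,  71.1])]
red 224 [236.7 236.6] [array([440.8,  74.2]), array([441.5,  74.6])]
green 267 [241.2 137.6] [array([671.1,  61.6]), array([673.1,  61.8])]
green 226 [299.2 235.2] [array([440.6, -64.9]), array([441.3, -65.4])]
yel 547 [300.1 133.7] [array([677.8, -75.6]), array([679.9, -76.1])]
[[ 708.6  -43.4   56. ]
 [ 725.7  -86.2   56. ]
 [ 657.  -109.4   56. ]
 [ 640.4  -67.    56. ]]
blue 469 [[445.4, 363.9], [630.6, 345.1], [613.3, 240.3], [429.5, 262.1]] [529.72509476 302.8298757 ] [np.float64(103.07482972310048), np.float64(186.2229868200438), np.float64(106.24889365609084), np.float64(185.08748812142284)] [np.float64(81.16169767166953), np.float64(-5.805629798880621), np.float64(-99.37508054799932), np.float64(173.23087913345907)]
or 524 [[575.6, -196.7], [649.1, -272.6], [512.9, -398.2], [442.6, -321.3]] [ 545.04056508 -297.17720014] [np.float64(182.26252498112314), np.float64(105.63880878304842), np.float64(185.2762600081618), np.float64(104.07432015062527)] [np.float64(43.16264143815028), np.float64(-45.93226693369028), np.float64(-137.31976057449018), np.float64(132.42575138374318)]
[  0 154 157]
[  0 117 146]
[ 66 119 135]
[ 21 104 128]
[109  12 168]
```

>>> drive_tool(
  series="-0.4 -0.15 0 0 0 -0.25 1; -0.8 -0.3 0 0 0 -0.5 1; -1 -0.4 0 0 0 -0.653 1; -1 -0.4 0 0 0 -0.653 1; -1 -0.4 0 0 0 -0.653 1; -1 -0.4 0 0 0 -0.653 1",
  newtons=40,
)

```text
time_s: 1.35
eef_pos: [265.7, 414.0, 231.3]
ee_rot: [-0.0, -0.0, 1.0, 0.0]
force: [-0.7, -0.2, -0.2]
grip_width: 0.999
```

>>> drive_tool(
  series="-0.4 -0.35 0 0 0 0 1; -0.8 -0.7 0 0 0 0 1; -1 -1 0 0 0 0 1; -1 -1 0 0 0 0 1; -1 -1 0 0 0 0 1",
)

```text
time_s: 1.85
eef_pos: [386.7, 293.4, 231.2]
ee_rot: [-0.0, 0.001, 1.0, 0.0]
force: [-0.5, -0.5, -0.4]
grip_width: 0.999
```

>>> drive_tool(
  series="-0.4 -0.35 0 0 0 0 1; -0.8 -0.7 0 0 0 0 1; -1 -0.95 0 0 0 0 1; -1 -0.95 0 0 0 0 1; -1 -0.95 0 0 0 0 1",
)

```text
time_s: 2.35
eef_pos: [506.9, 179.3, 230.7]
ee_rot: [-0.0, 0.001, 1.0, 0.0]
force: [-1.4, 0.3, -0.6]
grip_width: 1.0
```

>>> drive_tool(
  series="-0.4 -0.35 0 0 0 0 1; -0.8 -0.7 0 0 0 0 1; -1 -0.97 0 0 0 0 1; -1 -0.97 0 0 0 0 1; -1 -0.97 0 0 0 0 1; -1 -0.97 0 0 0 0 1",
)

```text
time_s: 2.95
eef_pos: [625.8, 65.1, 230.6]
ee_rot: [-0.001, 0.0, 1.0, 0.0]
force: [-0.1, 0.9, -0.0]
grip_width: 0.996
```

```bash
python3 - <<'E'
from loc import *
p=eyes.capture('wrist');save(p,'w1.png')
for nm,lo,hi in [('red',(0,120,100),(8,255,255)),('green',(50,90,70),(75,255,255)),('yel',(20,90,90),(32,255,255))]:
    for a,c,m in blobs(p,lo,hi):
        if a<300: continue
        (cc,r)=cv2.minEnclosingCircle(cv2.findNonZero(m));print(nm,a,np.round(c,1),np.round(cc,1),round(r,1),np.round(toz(p,[c],70)[0,:2],1),np.round(toz(p,[cc],70)[0,:2],1))
print(proj(p,[[671,62,70],[683,-76.5,56],[542,71,70],[441,74.5,64]]))
E
```

```text
red 1949 [280.6 104.9] [281.  104.9] 25.6 [544.9  70.4] [544.9  70.8]
green 1374 [271.2 237.2] [271.1 236.8] 21.5 [673.7  61.3] [673.3  61.2]
yel 1142 [214.5  26.5] [215.5  30. ] 28.0 [480.3  13.3] [483.1  13.9]
yel 2345 [141.3 240.2] [141. 240.] 36.4 [676.9 -72.2] [676.6 -72.5]
[[271.83294201 234.7635071 ]
 [143.22075601 240.75672774]
 [281.28922493 101.54422535]
 [285.81543514 -22.8924138 ]]
```

View pics/w1.png

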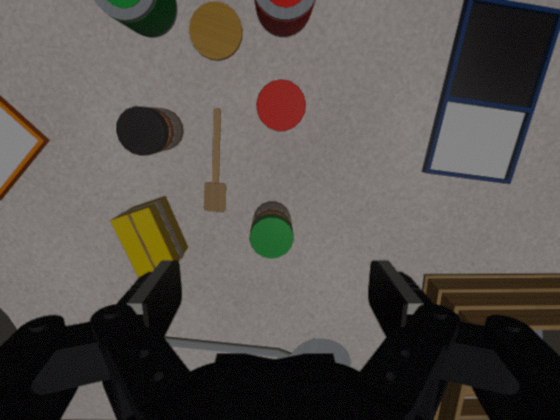

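>>> drive_tool(
  series="-0.385 -0.03 0 0 0 0 1; -0.385 -0.03 0.4 0 0 0 1; -0.385 -0.03 0.8 0 0 0 1; -0.385 -0.03 1 0 0 0 1; -0.385 -0.03 1 0 0 0 1; -0.385 -0.03 1 0 0 0 1",
)

```text
time_s: 3.6
eef_pos: [671.9, 63.0, 112.6]
ee_rot: [0.0, -0.001, 1.0, 0.0]
force: [0.1, 0.0, 0.4]
grip_width: 1.001
```

>>> drive_tool(
  series="0 -0.01 0.3 0 0 0 1; 0 -0.01 0.55 0 0 0 1; 0 -0.01 0.73 0 0 0 1; 0 -0.01 0.73 0 0 0 1; 0 -0.01 0.73 0 0 0 1; 0 -0.01 0.73 0 0 0 0.7; 0 -0.01 0.73 0 0 0 0.6; 0 -0.01 0.73 0 0 0 0.5; 0 -0.01 0.73 0 0 0 0.3; 0 -0.01 0.73 0 0 0 0; 0 -0.01 0.73 0 0 0 0; 0 -0.01 0.73 0 0 0 0; 0 -0.01 0.73 0 0 0 0; 0 -0.01 0.73 0 0 0 0",
  newtons=35,
)

```text
time_s: 5.0
eef_pos: [672.5, 61.9, 26.3]
ee_rot: [0.001, -0.001, 1.0, 0.0]
force: [-1.5, -0.1, 6.5]
grip_width: 0.527
```

>>> drive_tool(
  series="0 0 -0.1 0 0 0 0; 0 0 -0.3 0 0 0 0; 0 0 -0.6 0 0 0 0; 0 0 -0.85 0 0 0 0; 0 0 -0.85 0 0 0 0; 0 0 -0.85 0 0 0 0",
)

```text
time_s: 5.6
eef_pos: [672.2, 61.8, 128.9]
ee_rot: [0.002, -0.001, 1.0, 0.0]
force: [-0.4, 0.3, -1.7]
grip_width: 0.527
```

>>> drive_tool(
  series="0.1 0.25 0 0 0 0 0; 0.2 0.5 0 0 0 0 0; 0.3 0.75 0 0 0 0 0; 0.39 0.98 0 0 0 0 0; 0.39 0.98 0 0 0 0 0; 0.39 0.98 0 0 0 0 0",
)

```text
time_s: 6.2
eef_pos: [624.8, 179.5, 127.7]
ee_rot: [0.001, -0.001, 1.0, -0.0]
force: [0.3, 0.3, -1.8]
grip_width: 0.532
```

>>> drive_tool(
  series="0.1 0.25 0 0 0 0 0; 0.2 0.5 0 0 0 0 0; 0.3 0.75 0 0 0 0 0; 0.39 0.98 0 0 0 0 0; 0.39 0.98 0 0 0 0 0; 0.39 0.98 0 0 0 0 0; 0.39 0.98 0 0 0 0 0",
)

```text
time_s: 6.9
eef_pos: [578.3, 295.5, 127.2]
ee_rot: [0.0, -0.0, 1.0, -0.0]
force: [0.1, -1.0, -1.4]
grip_width: 0.528
```

>>> drive_tool(
  series="-0.005 0.015 0.2 0 0 0 0; -0.005 0.015 0.4 0 0 0 0; -0.005 0.015 0.6 0 0 0 0; -0.005 0.015 0.72 0 0 0 0; -0.005 0.015 0.77 0 0 0 0; -0.005 0.015 0.78 0 0 0 0; -0.005 0.015 0.78 0 0 0 0",
)

```text
time_s: 7.6
eef_pos: [579.7, 297.2, 34.6]
ee_rot: [0.001, -0.0, 1.0, -0.0]
force: [-0.4, -0.4, -1.0]
grip_width: 0.532
```

>>> drive_tool(
  series="0 0 0.01 0 0 0 0; 0 0 0.018 0 0 0 0; 0 0 0.025 0 0 0 0; 0 0 0.025 0 0 0 0",
)

```text
time_s: 8.0
eef_pos: [579.6, 297.3, 31.6]
ee_rot: [0.001, -0.0, 1.0, -0.0]
force: [-0.2, 0.2, -1.5]
grip_width: 0.534
```

>>> drive_tool(
  series="0 0 0.008 0 0 0 0; 0 0 0.012 0 0 0 0; 0 0 0.012 0 0 0 0",
)

```text
time_s: 8.3
eef_pos: [579.7, 297.3, 30.4]
ee_rot: [0.001, -0.0, 1.0, -0.0]
force: [-1.2, 0.3, 0.3]
grip_width: 0.532
```

>>> drive_tool(
  series="0 0 0.006 0 0 0 0; 0 0 0.006 0 0 0 0.55; 0 0 0.006 0 0 0 0.65; 0 0 0.006 0 0 0 0.8; 0 0 0.006 0 0 0 0.9; 0 0 0.006 0 0 0 0.9; 0 0 -0.2 0 0 0 0.9; 0 0 -0.5 0 0 0 0.9; 0 0 -0.8 0 0 0 1; 0 0 -0.8 0 0 0 1; 0 0 -0.8 0 0 0 1",
)

```text
time_s: 9.4
eef_pos: [579.6, 297.3, 126.8]
ee_rot: [0.002, -0.0, 1.0, 0.0]
force: [0.4, 0.2, -1.3]
grip_width: 0.999
```

>>> drive_tool(
  series="0.25 -0.4 0 0 0 0 1; 0.5 -0.8 0 0 0 0 1; 0.575 -0.93 0 0 0 0 1; 0.575 -0.93 0 0 0 0 1; 0.575 -0.93 0 0 0 0 1",
)

```text
time_s: 9.9
eef_pos: [510.4, 185.5, 125.9]
ee_rot: [0.001, 0.0, 1.0, 0.0]
force: [0.2, 0.3, 0.3]
grip_width: 1.0
```

>>> drive_tool(
  series="0.25 -0.4 0 0 0 0 1; 0.5 -0.8 0 0 0 0 1; 0.575 -0.93 0 0 0 0 1; 0.575 -0.93 0 0 0 0 1; 0.575 -0.93 0 0 0 0 1",
)

```text
time_s: 10.4
eef_pos: [442.0, 74.3, 125.6]
ee_rot: [0.001, 0.001, 1.0, 0.0]
force: [0.1, 0.1, 0.2]
grip_width: 1.001
```

```bash
python3 - <<'E'
from h import *
p=eyes.capture('top');f1=p['frame'][90:310,100:450]
q=eyes.capture('side');save(q,'s3.png',(150,150,450,400),2.4)
import cv2
from loc import *
for nm,lo,hi in [('red',(0,120,130),(8,255,255)),('green',(50,90,90),(75,255,255))]:
    for a,c,m in blobs(p,lo,hi,(110,110,320,260)): print(nm,a,np.round(toz(p,[c],70)[0,:2],1))
E
```

```text
red 72 [556.4  69.7]
green 289 [580.1 297.6]
green 226 [440.6 -64.9]
```

View pics/s3.png

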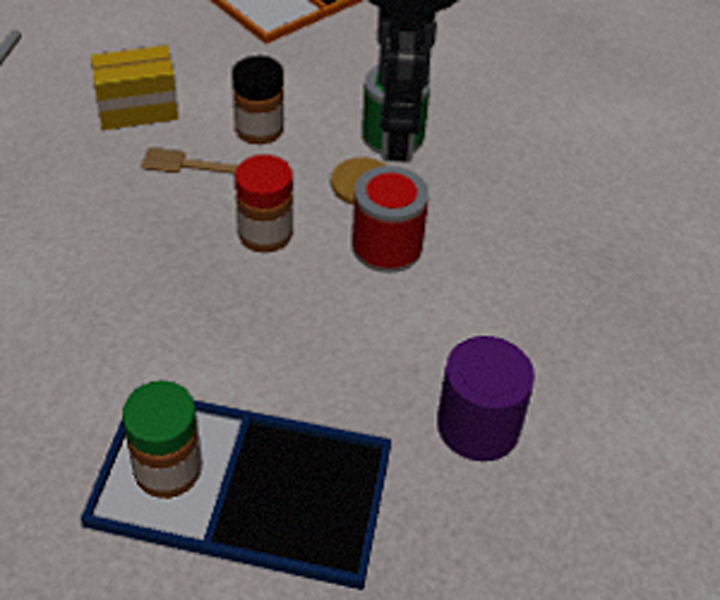

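The green jar stands upright in the white compartment at (160,435). The red tin at (390,215) has the steel lid with a red patch, and the purple one is at (487,395), so this is the right tin.

>>> drive_tool(
  series="0 0 0.2 0 0 0 0.95; 0 0 0.4 0 0 0 0.95; 0 0 0.6 0 0 0 0.95; 0 0 0.75 0 0 0 0.95; 0 0 0.845 0 0 0 0.95; 0 0 0.845 0 0 0 0.95; 0 0 0.845 0 0 0 0.8; 0 0 0.845 0 0 0 0.7; 0 0 0.845 0 0 0 0.5; 0 0 0.845 0 0 0 0.3; 0 0 0.845 0 0 0 0.3; 0 0 0.845 0 0 0 0.3; 0 0 0.845 0 0 0 0.3; 0 0 0.845 0 0 0 0.3",
  newtons=45,
)

```text
time_s: 11.9
eef_pos: [443.0, 75.0, 25.1]
ee_rot: [0.002, -0.0, 1.0, 0.0]
force: [0.0, 1.6, 5.0]
grip_width: 0.669
```

>>> drive_tool(
  series="0 0 -0.1 0 0 0 0.3; 0 0 -0.3 0 0 0 0.3; 0 0 -0.6 0 0 0 0.3; 0 0 -0.85 0 0 0 0.3; 0 0 -0.85 0 0 0 0.3; 0 0 -0.85 0 0 0 0.3",
)

```text
time_s: 12.5
eef_pos: [442.5, 75.0, 127.3]
ee_rot: [0.003, -0.0, 1.0, 0.0]
force: [-0.1, 0.2, -2.2]
grip_width: 0.67
```

>>> drive_tool(
  series="-0.05 0.25 0 0 0 0 0.3; -0.1 0.5 0 0 0 0 0.3; -0.15 0.75 0 0 0 0 0.3; -0.195 0.965 0 0 0 0 0.3; -0.195 0.965 0 0 0 0 0.3; -0.195 0.965 0 0 0 0 0.3",
)

```text
time_s: 13.1
eef_pos: [465.0, 190.8, 126.1]
ee_rot: [0.001, -0.001, 1.0, -0.0]
force: [-0.6, -0.7, -1.0]
grip_width: 0.669
```

>>> drive_tool(
  series="-0.05 0.25 0 0 0 0 0.3; -0.1 0.5 0 0 0 0 0.3; -0.15 0.75 0 0 0 0 0.3; -0.195 0.965 0 0 0 0 0.3; -0.195 0.965 0 0 0 0 0.3; -0.195 0.965 0 0 0 0 0.3; -0.195 0.965 0 0 0 0 0.3",
)

```text
time_s: 13.8
eef_pos: [488.1, 305.4, 125.8]
ee_rot: [0.001, -0.0, 1.0, -0.0]
force: [-0.0, -0.0, -2.2]
grip_width: 0.666
```

>>> drive_tool(
  series="-0.01 0.01 0.2 0 0 0 0.3; -0.01 0.01 0.4 0 0 0 0.3; -0.01 0.01 0.6 0 0 0 0.3; -0.01 0.01 0.72 0 0 0 0.3; -0.01 0.01 0.77 0 0 0 0.3; -0.01 0.01 0.78 0 0 0 0.3; -0.01 0.01 0.78 0 0 0 0.3; -0.01 0.01 0.78 0 0 0 0.3",
)

```text
time_s: 14.6
eef_pos: [490.0, 306.6, 33.2]
ee_rot: [0.002, -0.0, 1.0, -0.0]
force: [0.1, -0.2, -1.8]
grip_width: 0.668
```

>>> drive_tool(
  series="0 0 0.01 0 0 0 0.3; 0 0 0.02 0 0 0 0.3; 0 0 0.03 0 0 0 0.3; 0 0 0.03 0 0 0 0.3; 0 0 0.03 0 0 0 0.3",
)

```text
time_s: 15.1
eef_pos: [490.0, 306.6, 29.5]
ee_rot: [0.002, -0.0, 1.0, -0.0]
force: [-1.2, -0.5, -1.8]
grip_width: 0.665
```

>>> drive_tool(
  series="0 0 0.006 0 0 0 0.3; 0 0 0.01 0 0 0 0.3; 0 0 0.01 0 0 0 0.3",
)

```text
time_s: 15.4
eef_pos: [490.1, 306.7, 29.2]
ee_rot: [0.002, -0.0, 1.0, -0.0]
force: [-2.5, -2.1, 6.0]
grip_width: 0.668
```

>>> drive_tool(
  series="0 0 0 0 0 0 0.68; 0 0 0 0 0 0 0.75; 0 0 0 0 0 0 0.9; 0 0 0 0 0 0 0.95; 0 0 0 0 0 0 0.95; 0 0 -0.2 0 0 0 0.95; 0 0 -0.5 0 0 0 0.95; 0 0 -0.85 0 0 0 1; 0 0 -0.85 0 0 0 1; 0 0 -0.85 0 0 0 1",
)

```text
time_s: 16.4
eef_pos: [489.9, 306.8, 131.7]
ee_rot: [0.003, -0.0, 1.0, 0.0]
force: [0.4, 0.3, -0.5]
grip_width: 1.004
```

>>> drive_tool(
  series="-0.1 -0.4 0 0 0 0 1; -0.2 -0.8 0 0 0 0 1; -0.22 -0.98 0 0 0 0 1; -0.22 -0.98 0 0 0 0 1; -0.22 -0.98 0 0 0 0 1",
)

```text
time_s: 16.9
eef_pos: [515.9, 189.3, 130.7]
ee_rot: [0.002, 0.0, 1.0, 0.0]
force: [-0.3, 0.0, 0.2]
grip_width: 0.999
```

>>> drive_tool(
  series="-0.1 -0.4 0 0 0 0 1; -0.2 -0.8 0 0 0 0 1; -0.22 -0.985 0 0 0 0 1; -0.22 -0.985 0 0 0 0 1; -0.22 -0.985 0 0 0 0 1; -0.22 -0.985 0 0 0 0 1",
)

```text
time_s: 17.5
eef_pos: [541.9, 72.8, 130.5]
ee_rot: [0.001, -0.001, 1.0, 0.0]
force: [-0.0, -0.4, -0.0]
grip_width: 0.999
```

```bash
python3 - <<'E'
from h import *
p=eyes.capture('side');save(p,'s4.png',(150,150,450,400),2.4)
E
```

```text
(no output)
```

View pics/s4.png

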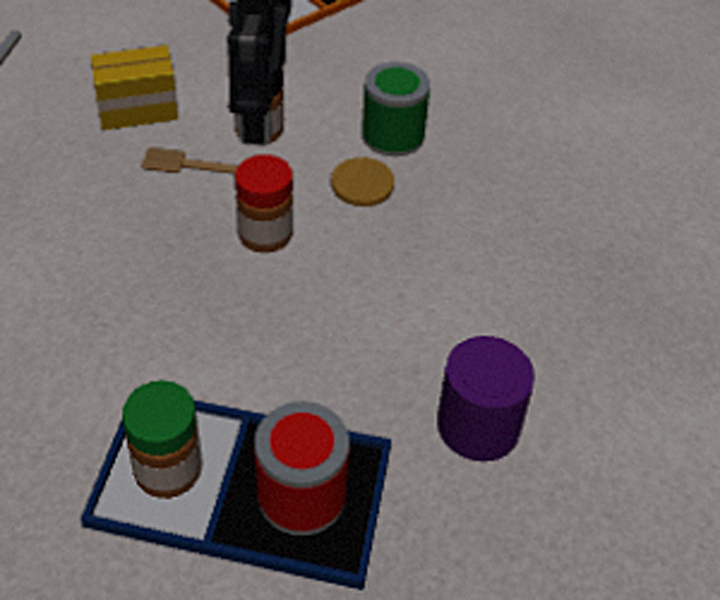

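The blue kit is done: the green jar is at (160,435) and the red tin at (302,465), both upright. Next is the red jar.

>>> drive_tool(
  series="-0.01 -0.015 0.2 0 0 0 1; -0.01 -0.015 0.4 0 0 0 1; -0.01 -0.015 0.6 0 0 0 1; -0.01 -0.015 0.78 0 0 0 1; -0.01 -0.015 0.88 0 0 0 1; -0.01 -0.015 0.88 0 0 0 1; -0.01 -0.015 0.88 0 0 0 0.7; -0.01 -0.015 0.88 0 0 0 0.6; -0.01 -0.015 0.88 0 0 0 0.5; -0.01 -0.015 0.88 0 0 0 0.3; -0.01 -0.015 0.88 0 0 0 0; -0.01 -0.015 0.88 0 0 0 0; -0.01 -0.015 0.88 0 0 0 0; -0.01 -0.015 0.88 0 0 0 0; -0.01 -0.015 0.88 0 0 0 0",
  newtons=35,
)

```text
time_s: 19.05
eef_pos: [544.0, 70.9, 26.1]
ee_rot: [0.002, -0.001, 1.0, 0.0]
force: [-2.6, -0.1, 7.1]
grip_width: 0.527
```

>>> drive_tool(
  series="0 0 -0.1 0 0 0 0; 0 0 -0.3 0 0 0 0; 0 0 -0.6 0 0 0 0; 0 0 -0.9 0 0 0 0; 0 0 -0.97 0 0 0 0; 0 0 -0.97 0 0 0 0; 0 0 -0.97 0 0 0 0",
)

```text
time_s: 19.75
eef_pos: [542.8, 70.9, 141.2]
ee_rot: [0.001, -0.001, 1.0, 0.0]
force: [-0.1, 0.1, -2.8]
grip_width: 0.529
```

>>> drive_tool(
  series="-0.03 -0.25 0 0 0 0 0; -0.06 -0.5 0 0 0 0 0; -0.09 -0.75 0 0 0 0 0; -0.107 -0.93 0 0 0 0 0; -0.107 -0.93 0 0 0 0 0; -0.107 -0.93 0 0 0 0 0",
)

```text
time_s: 20.35
eef_pos: [555.1, -40.5, 139.7]
ee_rot: [-0.0, -0.0, 1.0, 0.001]
force: [-0.9, 0.4, -1.9]
grip_width: 0.532
```

>>> drive_tool(
  series="-0.03 -0.25 0 0 0 0 0; -0.06 -0.5 0 0 0 0 0; -0.09 -0.75 0 0 0 0 0; -0.107 -0.93 0 0 0 0 0; -0.107 -0.93 0 0 0 0 0; -0.107 -0.93 0 0 0 0 0",
)

```text
time_s: 20.95
eef_pos: [567.8, -150.9, 138.7]
ee_rot: [-0.001, -0.001, 1.0, 0.001]
force: [0.2, 0.1, -1.2]
grip_width: 0.526
```

>>> drive_tool(
  series="-0.03 -0.25 0 0 0 0 0; -0.06 -0.5 0 0 0 0 0; -0.09 -0.75 0 0 0 0 0; -0.107 -0.95 0 0 0 0 0; -0.107 -0.95 0 0 0 0 0; -0.107 -0.95 0 0 0 0 0; -0.107 -0.95 0 0 0 0 0",
)

```text
time_s: 21.65
eef_pos: [581.0, -263.1, 138.3]
ee_rot: [-0.001, -0.002, 1.0, 0.002]
force: [0.1, -0.8, -2.3]
grip_width: 0.532
```

>>> drive_tool(
  series="0 0 0.2 0 0 0 0; 0 0 0.4 0 0 0 0; 0 0 0.6 0 0 0 0; 0 0 0.78 0 0 0 0; 0 0 0.86 0 0 0 0; 0 0 0.87 0 0 0 0; 0 0 0.87 0 0 0 0; 0 0 0.87 0 0 0 0",
)

```text
time_s: 22.45
eef_pos: [581.4, -262.9, 35.3]
ee_rot: [-0.0, -0.002, 1.0, 0.001]
force: [0.0, 0.1, -1.1]
grip_width: 0.525
```

>>> drive_tool(
  series="0 0 0.01 0 0 0 0; 0 0 0.02 0 0 0 0; 0 0 0.025 0 0 0 0; 0 0 0.025 0 0 0 0",
)

```text
time_s: 22.85
eef_pos: [581.3, -262.9, 32.2]
ee_rot: [-0.0, -0.002, 1.0, 0.001]
force: [0.1, 0.1, -1.6]
grip_width: 0.526
```

>>> drive_tool(
  series="0 0 0.006 0 0 0 0; 0 0 0.012 0 0 0 0; 0 0 0.018 0 0 0 0; 0 0 0.018 0 0 0 0",
)

```text
time_s: 23.25
eef_pos: [581.3, -262.9, 30.2]
ee_rot: [-0.0, -0.002, 1.0, 0.001]
force: [-0.9, 0.3, 1.0]
grip_width: 0.528
```

>>> drive_tool(
  series="0 0 0.006 0 0 0 0; 0 0 0.006 0 0 0 0.55; 0 0 0.006 0 0 0 0.65; 0 0 0.006 0 0 0 0.8; 0 0 0.006 0 0 0 0.9; 0 0 0.006 0 0 0 0.9; 0 0 -0.2 0 0 0 0.9; 0 0 -0.5 0 0 0 0.9; 0 0 -0.85 0 0 0 1; 0 0 -0.85 0 0 0 1; 0 0 -0.85 0 0 0 1",
)

```text
time_s: 24.35
eef_pos: [581.6, -263.2, 132.8]
ee_rot: [0.0, -0.002, 1.0, 0.001]
force: [-0.4, 0.3, -1.3]
grip_width: 1.003
```

>>> drive_tool(
  series="-0.2 0.4 0 0 0 0 1; -0.4 0.75 0 0 0 0 1; -0.42 0.78 0 0 0 0 1; -0.42 0.78 0 0 0 0 1; -0.42 0.78 0 0 0 0 1",
)

```text
time_s: 24.85
eef_pos: [630.9, -170.2, 131.8]
ee_rot: [-0.001, -0.001, 1.0, 0.001]
force: [-1.0, 0.3, -0.7]
grip_width: 1.002
```

>>> drive_tool(
  series="-0.2 0.4 0 0 0 -0.25 1; -0.4 0.75 0 0 0 -0.5 1; -0.42 0.78 0 0 0 -0.653 1; -0.42 0.78 0 0 0 -0.653 1; -0.42 0.78 0 0 0 -0.653 1; -0.42 0.78 0 0 0 -0.653 1",
)

```text
time_s: 25.45
eef_pos: [680.5, -78.3, 131.9]
ee_rot: [-0.001, -0.162, 0.987, 0.001]
force: [0.3, 1.5, -0.2]
grip_width: 1.003
```

```bash
python3 - <<'E'
from h import *
p=eyes.capture('wrist');save(p,'w5.png')
t=telemetry.sense();print(t['eef_pos'])
c,s=np.cos(np.radians(18.7)),np.sin(np.radians(18.7))
print(proj(p,[[682+a*36*c-b*23*s,-76+a*36*s+b*23*c,56] for a,b in [(1,1),(1,-1),(-1,-1),(-1,1)]]).round())
E
```

```text
[680.62791128 -78.10656291 131.95854765]
[[308. 265.]
 [248. 266.]
 [245. 171.]
 [311. 171.]]
```

View pics/w5.png

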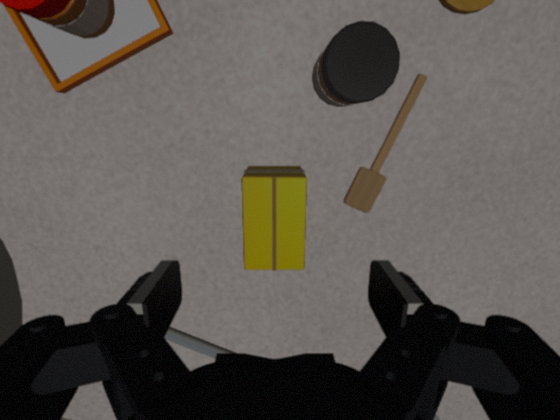

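The carton is square to the jaws at (274,222), and the path down is clear.

>>> drive_tool(
  series="-0.03 0 0.2 0 0 0 1; -0.03 0 0.4 0 0 0 1; -0.03 0 0.6 0 0 0 1; -0.03 0 0.8 0 0 0 1; -0.03 0 0.92 0 0 0 1; -0.03 0 0.92 0 0 0 1; -0.03 0 0.92 0 0 0 0.7; -0.03 0 0.92 0 0 0 0.6; -0.03 0 0.92 0 0 0 0.5; -0.03 0 0.92 0 0 0 0.3; -0.03 0 0.92 0 0 0 0; -0.03 0 0.92 0 0 0 0; -0.03 0 0.92 0 0 0 0; -0.03 0 0.92 0 0 0 0; -0.03 0 0.92 0 0 0 0",
  newtons=35,
)

```text
time_s: 27.0
eef_pos: [684.5, -77.0, 23.0]
ee_rot: [0.0, -0.162, 0.987, 0.0]
force: [-0.6, -0.9, 6.1]
grip_width: 0.534
```

>>> drive_tool(
  series="0 0 -0.1 0 0 0 0; 0 0 -0.3 0 0 0 0; 0 0 -0.6 0 0 0 0; 0 0 -0.9 0 0 0 0; 0 0 -0.98 0 0 0 0; 0 0 -0.98 0 0 0 0; 0 0 -0.98 0 0 0 0",
)

```text
time_s: 27.7
eef_pos: [683.7, -76.9, 138.8]
ee_rot: [-0.001, -0.162, 0.987, 0.001]
force: [0.7, -0.4, -2.8]
grip_width: 0.533
```

>>> drive_tool(
  series="0.13 -0.1 0 0 0 0.15 0; 0.26 -0.2 0 0 0 0.3 0; 0.4 -0.3 0 0 0 0.45 0; 0.53 -0.4 0 0 0 0.6 0; 0.664 -0.505 0 0 0 0.764 0; 0.664 -0.505 0 0 0 0.764 0; 0.664 -0.505 0 0 0 0.764 0",
)

```text
time_s: 28.4
eef_pos: [627.2, -159.5, 137.2]
ee_rot: [-0.002, 0.028, 1.0, 0.002]
force: [-0.4, 0.1, -1.7]
grip_width: 0.539
```

>>> drive_tool(
  series="0.085 -0.14 0 0 0 0.15 0; 0.17 -0.28 0 0 0 0.3 0; 0.255 -0.42 0 0 0 0.45 0; 0.34 -0.56 0 0 0 0.6 0; 0.427 -0.717 0 0 0 0.764 0; 0.427 -0.717 0 0 0 0.764 0; 0.427 -0.717 0 0 0 0.764 0",
)

```text
time_s: 29.1
eef_pos: [571.6, -241.8, 136.6]
ee_rot: [-0.003, 0.216, 0.976, 0.001]
force: [-0.4, 0.5, -1.3]
grip_width: 0.535
```

>>> drive_tool(
  series="0.026 -0.16 0 0 0 0.15 0; 0.053 -0.32 0 0 0 0.3 0; 0.08 -0.48 0 0 0 0.45 0; 0.105 -0.65 0 0 0 0.6 0; 0.132 -0.825 0 0 0 0.768 0; 0.132 -0.825 0 0 0 0.768 0; 0.132 -0.825 0 0 0 0.768 0; 0.132 -0.825 0 0 0 0.768 0",
)

```text
time_s: 29.9
eef_pos: [516.3, -323.7, 136.4]
ee_rot: [-0.003, 0.397, 0.918, 0.001]
force: [0.8, 1.2, -1.5]
grip_width: 0.533
```

```bash
python3 - <<'E'
from h import *
p=eyes.capture('wrist');save(p,'w6.png')
t=telemetry.sense();print(t['eef_pos'],t['joints'].round(2))
E
```

```text
[ 516.20936211 -323.78594407  136.43717714] [-0.75  0.58  1.35 -0.    1.22 -1.51]
```

View pics/w6.png

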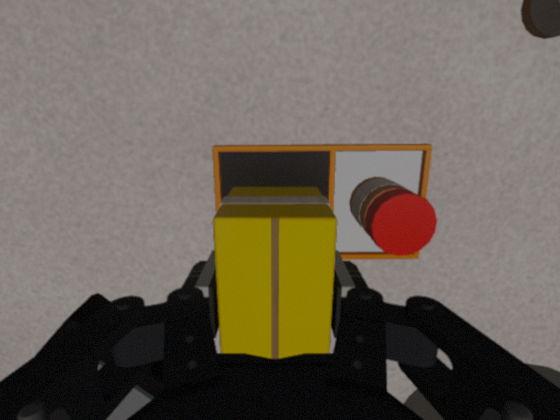

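>>> drive_tool(
  series="0 -0.01 0.2 0 0 0 0; 0 -0.01 0.4 0 0 0 0; 0 -0.01 0.6 0 0 0 0; 0 -0.01 0.78 0 0 0 0; 0 -0.01 0.86 0 0 0 0; 0 -0.01 0.88 0 0 0 0; 0 -0.01 0.88 0 0 0 0; 0 -0.01 0.88 0 0 0 0",
)

```text
time_s: 30.75
eef_pos: [515.4, -324.4, 32.0]
ee_rot: [-0.002, 0.397, 0.918, 0.001]
force: [0.2, 0.3, -1.5]
grip_width: 0.534
```

>>> drive_tool(
  series="0 0 0.01 0 0 0 0; 0 0 0.02 0 0 0 0; 0 0 0.03 0 0 0 0; 0 0 0.03 0 0 0 0",
)

```text
time_s: 31.15
eef_pos: [515.3, -324.4, 28.3]
ee_rot: [-0.002, 0.397, 0.918, 0.001]
force: [-0.6, -0.2, -1.2]
grip_width: 0.534
```

>>> drive_tool(
  series="0 0 0.006 0 0 0 0; 0 0 0.012 0 0 0 0; 0 0 0.014 0 0 0 0; 0 0 0.014 0 0 0 0",
)

```text
time_s: 31.55
eef_pos: [515.4, -324.4, 27.2]
ee_rot: [-0.002, 0.397, 0.918, 0.001]
force: [-2.6, 2.0, 4.9]
grip_width: 0.537
```

Contact with the floor. Releasing with a limited opening, because the red jar stands next to the finger.

>>> drive_tool(
  series="0 0 0 0 0 0 0.55; 0 0 0 0 0 0 0.6; 0 0 0 0 0 0 0.68; 0 0 0 0 0 0 0.7; 0 0 0 0 0 0 0.7; 0 0 -0.15 0 0 0 0.7; 0 0 -0.4 0 0 0 0.7; 0 0 -0.7 0 0 0 0.7; 0 0 -1 0 0 0 0.7; 0 0 -1 0 0 0 0.7; 0 0 -1 0 0 0 0.7",
)

```text
time_s: 32.65
eef_pos: [515.8, -324.8, 147.3]
ee_rot: [-0.002, 0.397, 0.918, 0.001]
force: [-0.4, -0.8, -0.8]
grip_width: 0.701
```

>>> drive_tool(
  series="0 0 -0.4 0 0 0 0.7; 0 0 -0.8 0 0 0 0.7; 0.4 0 -1 0 0 0 0.7; 0.8 0 -1 0 0 0 0.7; 1 0 -1 0 0 0 0.7; 1 0 -1 0 0 0 0.7",
)

```text
time_s: 33.25
eef_pos: [432.4, -235.6, 267.2]
ee_rot: [-0.003, 0.396, 0.918, 0.001]
force: [0.9, -1.5, -0.3]
grip_width: 0.703
```

```bash
python3 - <<'E'
from loc import *
p=eyes.capture('side');save(p,'s7.png',(150,110,430,400),2.06)
p=eyes.capture('top');save(p,'t7.png',(100,90,450,310),2.25)
t=telemetry.sense();print(t['eef_pos'],t['force'],t['time_s'])
for nm,lo,hi in [('red',(0,120,130),(8,255,255)),('green',(50,90,90),(75,255,255)),('yel',(22,100,100),(32,255,255))]:
    for a,c,m in blobs(p,lo,hi,(110,110,440,260)): print(nm,a,np.round(toz(p,[c],70)[0,:2],1))
E
```

```text
[ 433.91265006 -237.72675562  266.9991473 ] [0.36836587 0.54977038 0.56741049] 33.35
red 277 [ 580.2 -263.2]
red 218 [488.4 306.7]
green 288 [580.1 297.7]
green 225 [440.6 -65. ]
```

View pics/s7.png

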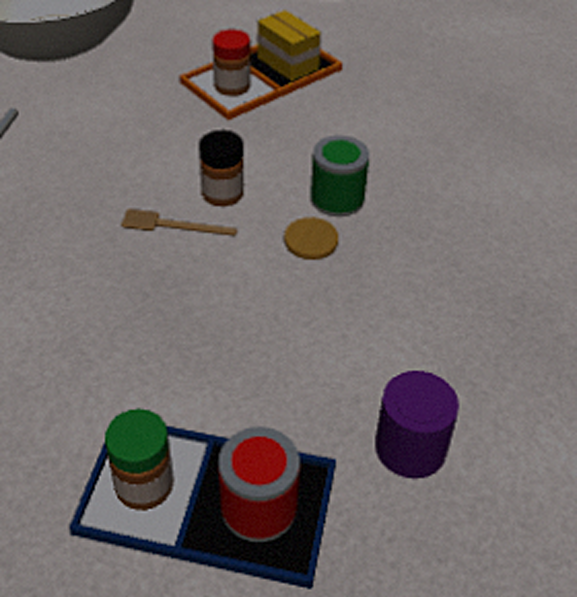

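View pics/t7.png

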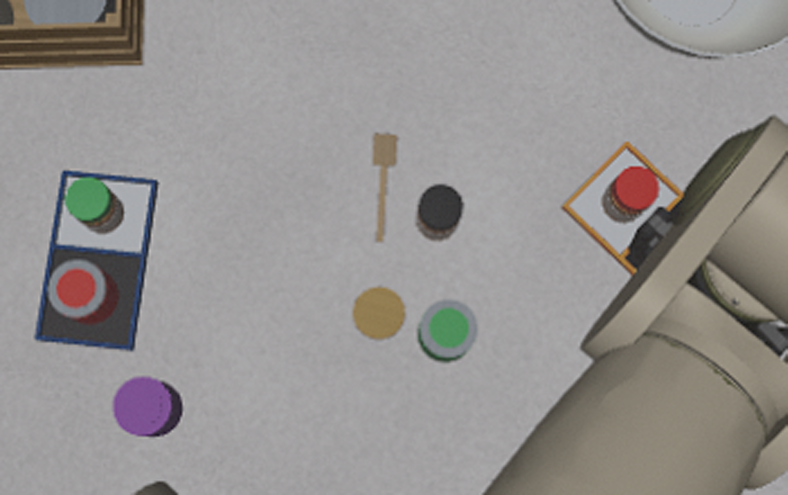

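All four items stand upright in their compartments: green jar (138,460), red tin (259,485), red jar (231,63) and carton (288,45) in the side crop. The black-capped jar and green tin are in their original places, and the arm is clear. Handing in.

```bash
python3 -c "
from rig import ctrl
print(ctrl.finish_job())"
```

```text
the job is handed in; nothing more can be done
None
```

Both kits are made up and the job is handed in, at about 33 s of the 109 s allowed. I placed the items in the order you listed them, lowering each slowly to the tray floor before letting go. `finish_job` reports no verdict.

- **Blue tray:** the green-capped jar is in the white compartment and the red tin in the black one. In the last top view they measured within about 1.5 mm of the centres I aimed for.
- **Orange tray:** the red-capped jar is in the white compartment, also within about 1.5 mm of its target, and the yellow carton is in the black one. I turned the carton so its long side runs across the tray, because the last joint's range did not allow it lengthwise.
- **Left alone:** the green tin measured at its starting position, and the black-capped jar and the purple look-alike sit where they were in the pictures.

**Not fully checked:** the arm hid the carton in the last top view. I judged its placing from the side picture, which shows it upright and inside its compartment, and from the contact force when it was set down. For the two jars the floor contact was only a small change in force, but the tool height matched what the floor should give.

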